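# Fold out the crank and clamp the brass gear

## Task

Two rack clamps stand on the bench; go to the one that holds the brass gear. Fold out the orange-knobbed crank handle of its handwheel until it stands fully upright, then wind the wheel clockwise (seen from above) until the red jaw is fully home against the brass gear. Leave the handle standing up, let go, and leave the clamp with the steel gear alone.

Things in the scene. Friction and masses are not known exactly. Their poses are not given: they have to be found in the camera images.
- brass_clamp: The clamp to work on: blue housing 130 x 110 mm, 75 mm high, on a dark base plate, under a level aluminium handwheel 150 mm across (inside the 12 mm wide rim 126 mm; rim top 101, web top 91 mm above the bench). Along its +x: red moving jaw, then brass gear 72 mm across at 170 mm, fixed jaw. Fixed to the bench. Origin: on the bench, straight under the vertical wheel axis; z up.
- brass_hinge (a point): Hinge pin of its crank handle, between two steel cheeks (top 125 mm) on the rim: 66 mm from the wheel axis, 118 mm above the bench; turns with the wheel. Handle: 10 mm steel stem with an orange ball knob, 26 mm across, its centre 56 mm from the pin. Folded it lies level from the pin in over the wheel, the ball's centre 10 mm from the wheel axis and 27 mm above the web; upright the ball's centre is 174 mm above the bench, over the rim.
- brass_wheel (a joint): Turn of the brass clamp's handwheel (rad). Grows clockwise seen from above and drives the red jaw towards the gear, 18 mm per rad. 0 is jaw fully back, 2.1 is jaw home against the gear, a hard stop. Starts between 0.3 and 1.0. It is stiff (about 0.16 N m) and stays where it is left.
- brass_handle (a joint): Fold of the brass clamp's crank handle about its hinge pin, which is level and tangential to the wheel (rad). 0 is folded flat over the wheel, 1.57 is upright, a hard stop; the free end swings up and outwards over the rim. Starts between 0 and 0.12. Lightly stiff (0.08 N m): it stays where it is left.
- steel_clamp: The other clamp, the same in every way but holding a steel-grey gear. Origin: on the bench, under its wheel's axis. Not to be touched.

How it is judged:
By the outcome, as a careful person would: the job done as asked, in the order asked, and still so for the second after the job is handed in, with the robot touching nothing.
It also fails if it takes over 43 s, if anything falls off the work surface, if the arm or the gripper's body presses on something with over 40 N, if the wrist force passes 120 N, or if a joint passes its speed limit or range.

## Robot

A 6-joint arm with a two-finger parallel gripper is mounted at the origin on the work surface. World frame = base frame: x ahead of the robot, y to its left, z up, the work surface at z = 0. Lengths are in m, angles in rad, forces in N, time in s.
With the tool pointing down it reaches from about 0.35 to 0.775 m from the base axis. Payload 5.5 kg.
Tool frame: the origin (TCP) lies midway between the tips of the shut fingers; the grasp point (between the pads) lies grip_point_offset behind it (grip_point_offset is the distance from the TCP to the grasp point, in m); z points along the fingers, y is the direction in which the jaws open and shut (so a half turn about z gives the same grasp; the last joint's range is limited). The gripper opens to 85 mm and grips with 20 to 120 N. Pads are 22 mm wide; open, the fingers measure 114 mm over their backs; the gripper's body (76 mm by 85 mm) begins 54 mm behind the grasp point. The pads swing forward as they close: fully open they stand 13 mm farther back than shut.
Start: joints at [-1.392, 0.313, 0.046, 1.304, 0, 1.431], TCP at [0.18, -0.546, 0.231] pointing down, gripper open.
Joint ranges: [-2.76, 2.76], [-0.86, 1.69], [-1.03, 1.26], [-2.2, 2.34], [-1.47, 1.5], [-3.14, 3.14]. Speed limits (rad/s): [2.57, 2.57, 3.14, 3.14, 3.14, 3.14].

## Interface

Orientations are given as a unit quaternion [w, x, y, z].
In Python, from workcell import * gives the robot as it stands.
- The arm moves only by the tool send_rows, never from a script. Its argument "series" is one flat list of numbers, 7 for each row, row after row: the shift along the tool's x, y, z in cm, then the turn, a rotation vector about the tool's x, y, z in degrees, then the opening, from 0 (shut) to 1 (fully open). A call has 1 to 10 rows; each row is the pose to reach, as a shift and turn from the pose commanded when the call began, along the tool's axes at that moment; what a row does not reach only later rows make up. A row lasts 1/12 s, in which the tool goes at most 41.7 mm and 7.16 degrees, less where a joint would pass 70% of its speed; a pose out of reach is approached as far as the arm can. A call with a gripper value outside its range is refused whole. The fingers move at their own pace and stop on an object; "newtons" is the grip in N (left out, the last holds). Time passes only in rows, so rows that repeat a pose let the fingers close. It gives the time, the measured TCP pose, the force and the opening at its end, in the units of the state.
- get_state(): the state, without advancing time (a new reading comes with each control period).
- read_camera(name): name is "scene" or "top" or "wrist"; returns the picture (420x560x3 uint8, blue, green, red); there is no depth.
- camera_info(name): a dict with "K" (3x3 intrinsics, pixels), "xyz" and "attitude" of the camera in the world. Camera axes: x right, y down, z forward; pixel columns grow to the right and rows downward; lengths in m; the calibration is good to about 2 mm. A picture is of the moment at which its call begins: read the wrist's pose just before it. camera_info takes no time and is no camera call; for the wrist camera it gives the pose at the moment of the call.
- hand_in(): hands the job in, once; it reports no verdict.
Trained networks look in the newest picture that a camera, given by its name, has taken for a name from the list of things; names that differ only in an ending like _2 or _b are one class to them, and where a whole thing is asked for, a point or a joint stands for the part that bears it (a point fixed in the world has none). Each returns a list of dicts, best first, with "p" (0 to 1); they miss things now and then, are a little off and sometimes report something else, mostly with a low value. They report only what shows in the picture. A call takes as long as a camera call.
- silhouettes(camera, label): "pixels" (420x560 bool, what is visible of it) and "box" ([left, top, width, height] in pixels, round what is visible of it).
The state is a dict: "clock": time; "joint_pos": joint angles; "qvel": joint speeds; "tau": joint torques, N m; "tcp_pos": TCP position; "orientation": TCP orientation; "wrist_force": force on the tool from outside, world axes, zero at the start; "ft_torque": the same for the moment, N m; "finger_gap": finger opening in m.
Only numpy, scipy, OpenCV 4.12 (cv2) and the standard library are available. Lean on these libraries where they do the work, as an engineer would, in place of code of your own. Each camera call takes 0.05 s, during which the arm holds its last target. There are 200 camera calls.

## Working session

There is one attempt and no reset: what is moved stays moved. The work goes in short steps, Python scripts to look and compute and a tool call to move; the robot and the scene stay as the last step left them, time stands still between calls to the robot, and variables do not carry over. Pictures are saved under pics/ and viewed, about 8 in all and at most 12, crops included, and the job is handed in when it is done.

Besides the shell and the picture viewer there is one more tool, called after ">>>" as name(argument=value, ...) on one line, values as JSON. send_rows: Moves the arm, as the interface text tells. Its arguments: {"type":"object","properties":{"series":{"type":"array"},"newtons":{"type":"number"}},"required":["series"]}

```bash
ls; mkdir -p pics
python3 - <<'E'
from workcell import *
import cv2,numpy as np
s=get_state();print(s)
a=read_camera("scene");b=read_camera("top")
cv2.imwrite("pics/a.png",a);cv2.imwrite("pics/b.png",b)
for c in("scene","top","wrist"):print(c,camera_info(c))
for c in("scene","top"):
  for l in("brass_clamp","brass_hinge","steel_clamp"):
    for d in silhouettes(c,l):print(c,l,d["p"],d["box"])
E
```

```text
pics
{'clock': 0.0, 'joint_pos': array([-1.39158127e+00,  3.14004123e-01,  4.49790664e-02,  1.30359776e+00,
       -8.50665735e-06,  1.43121621e+00]), 'qvel': array([-1.34369891e-03,  6.63289644e-04,  1.47609611e-03,  1.08834914e-03,
        3.36855687e-05,  1.91951494e-03]), 'tau': array([-1.50832500e-03, -4.80634654e+01,  2.98526680e+01,  1.92530744e-02,
       -3.50912742e-04,  1.61718685e-05]), 'tcp_pos': array([ 0.18012543, -0.545521  ,  0.23040679]), 'orientation': array([-9.12979112e-04,  9.87322667e-01,  1.58723399e-01, -2.23494678e-05]), 'wrist_force': array([ 0.31988099, -0.22642066, -0.40291862]), 'ft_torque': array([-0.06329736,  0.02396836,  0.0343784 ]), 'finger_gap': 0.08557735548770808}
scene {'K': array([[421.76635002,   0.        , 283.00573767],
       [  0.        , 421.76635002, 207.35426427],
       [  0.        ,   0.        ,   1.        ]]), 'xyz': array([ 1.06820825, -0.35029479,  0.74181759]), 'attitude': array([-0.34346387,  0.81975732,  0.41972913, -0.18400534])}
top {'K': array([[404.03285967,   0.        , 281.99067653],
       [  0.        , 404.032859
[... 192 characters left out ...]
3])}
wrist {'K': array([[309.52875095,   0.        , 273.12985694],
       [  0.        , 309.52875095, 206.3720291 ],
       [  0.        ,   0.        ,   1.        ]]), 'xyz': array([ 0.24799825, -0.52381997,  0.37321364]), 'attitude': array([ 0.1138205 ,  0.80231254, -0.58002076, -0.08315881])}
scene brass_clamp 0.71 [136.2, 244.6, 109.5, 170.7]
scene brass_clamp 0.17 [304.1, 158.9, 102.7, 126.3]
scene brass_hinge 0.83 [134.7, 239.0, 80.9, 68.1]
scene steel_clamp 0.89 [305.8, 160.2, 100.6, 126.6]
scene steel_clamp 0.38 [136.8, 241.5, 78.6, 67.8]
top brass_clamp 0.62 [377.6, 74.9, 89.1, 172.6]
top brass_hinge 0.64 [382.0, 154.6, 85.8, 86.9]
top steel_clamp 0.82 [135.9, 91.4, 113.9, 172.7]
```

View pics/a.png

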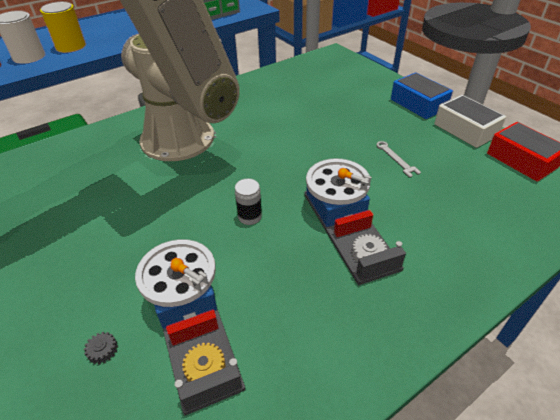

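View pics/b.png

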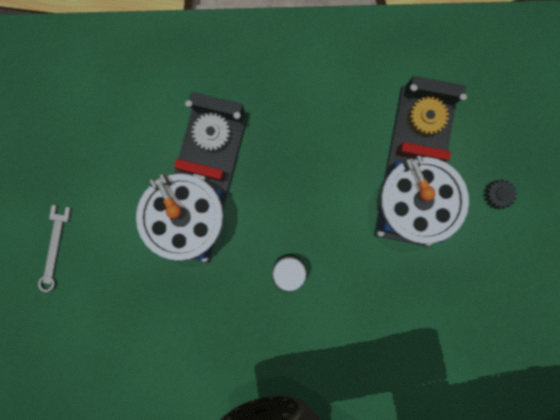

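The brass clamp is the right one in the top picture (gear at about 430,115). Its wheel centre is near (424,199), the ball near (427,192) and the hinge near (414,165). The handle is folded.

```bash
cat > h.py <<'E'
from workcell import *
import cv2,numpy as np
from scipy.spatial.transform import Rotation as R
def rot(q): return R.from_quat(np.r_[q[1:],q[0]])
def ray(c,uv,info=None):
    i=info or camera_info(c)
    d=rot(i["attitude"]).apply(np.linalg.inv(i["K"])@[*uv,1]); return np.array(i["xyz"]),d
def onz(c,uv,z,info=None):
    o,d=ray(c,uv,info); return o+d*(z-o[2])/d[2]
def proj(p,info):
    v=rot(info["attitude"]).inv().apply(np.asarray(p)-info["xyz"]); v=info["K"]@v; return v[:2]/v[2]
def orange(im,near=None):
    h=cv2.cvtColor(im,cv2.COLOR_BGR2HSV)
    m=cv2.inRange(h,(5,180,120),(17,255,255))
    n,_,st,ce=cv2.connectedComponentsWithStats(m)
    return [(st[k,4],*st[k,:4],ce[k].round(1)) for k in range(1,n) if st[k,4]>25]
def totool(p,T=None):
    s=get_state(); return rot(s["orientation"]).inv().apply(np.asarray(p)-s["tcp_pos"])*100
E
python3 - <<'E'
from h import *
try: print("gpo",grip_point_offset)
except Exception as e: print(e)
a=cv2.imread("pics/a.png");b=cv2.imread("pics/b.png")
print(orange(a));print(orange(b))
print("wheel top",onz("top",(424.9,198.0),.101),"scene",onz("scene",(176,273),.101))
print("hinge",onz("top",(414,165),.120))
print("ball",onz("top",(427,192),.118),onz("scene",(178,266),.118))
print("gear",onz("top",(430,115),.05))
E
```

```text
gpo 0.0187
[(np.int32(52), np.int32(339), np.int32(169), np.int32(12), np.int32(9), array([343.3, 174.5])), (np.int32(72), np.int32(171), np.int32(259), np.int32(16), np.int32(14), array([177.6, 266.7]))]
[(np.int32(124), np.int32(420), np.int32(181), np.int32(13), np.int32(18), array([426.1, 191.3])), (np.int32(153), np.int32(164), np.int32(199), np.int32(15), np.int32(19), array([171.5, 208.2]))]
wheel top [ 0.54039056 -0.23559412  0.101     ] scene [ 0.55078697 -0.24046499  0.101     ]
hinge [ 0.59511022 -0.21336507  0.12      ]
ball [ 0.54911798 -0.23371062  0.118     ] [ 0.5518149  -0.23336502  0.118     ]
gear [ 0.70038126 -0.27025147  0.05      ]
```

>>> send_rows(series=[3.5,-1.4,0,0,0,-7,0.6,7,-2.8,0,0,0,-14,0.6,10.5,-4.2,0,0,0,-21,0.6,14,-5.7,0,0,0,-28,0.6,17.5,-7.1,0,0,0,-35,0.6,21,-8.5,0,0,0,-42,0.6,24.5,-9.9,0,0,0,-49,0.6,28,-11.3,0,0,0,-56,0.6,31.5,-12.7,0,0,0,-63,0.6,35,-14.1,0,0,0,-70,0.6])

```text
clock: 1.23
tcp_pos: [0.4696, -0.3011, 0.2315]
orientation: [0.0, 0.716, 0.698, -0.0]
wrist_force: [-0.1, -0.5, 0.8]
finger_gap: 0.0512
```

Run:
```python
from h import *
s=get_state();print(s["clock"],s["tcp_pos"],s["joint_pos"],rot(s["orientation"]).as_matrix().round(3));print(totool([.545,-.235,.23]))
```

```text
1.2333 [ 0.46961064 -0.30105365  0.23152729] [-7.13921151e-01  2.79086636e-01 -1.25350249e-04  1.29098809e+00
 -1.13950430e-04  8.81160482e-01] [[ 0.024  1.     0.   ]
 [ 1.    -0.024 -0.   ]
 [-0.     0.    -1.   ]]
[6.78655656 7.37625577 0.15241593]
```

>>> send_rows(series=[1,1,0,0,0,-7,0.6,2,2,0,0,0,-14,0.6,3,3,0,0,0,-21,0.6,4,4,0,0,0,-28,0.6,5,5,0,0,0,-35,0.6,6,6,0,0,0,-42,0.6,6.8,7,0,0,0,-49,0.6,6.8,7.4,0,0,0,-56,0.6,6.8,7.4,0,0,0,-63,0.6,6.8,7.4,0,0,0,-70,0.6])

```text
clock: 2.07
tcp_pos: [0.5448, -0.2364, 0.2311]
orientation: [-0.0, 0.185, 0.983, -0.0]
wrist_force: [-0.2, 0.3, -1.0]
finger_gap: 0.0512
```

>>> send_rows(series=[0,0,0,0,0,-7,0.6,0,0,0,0,0,-14,0.6,0,0,0,0,0,-21,0.6,0,0,0,0,0,-28,0.6,0,0,0,0,0,-35,0.6,0,0,0,0,0,-42,0.6,0,0,0,0,0,-45,0.6,0,0,0,0,0,-45,0.6])

```text
clock: 2.73
tcp_pos: [0.5444, -0.2367, 0.2313]
orientation: [-0.0, -0.202, 0.979, -0.0]
wrist_force: [-0.7, 0.9, -0.3]
finger_gap: 0.0512
```

Run:
```python
from h import *
i=camera_info("wrist");w=read_camera("wrist");b=read_camera("top")
s=get_state();print(s["clock"],s["tcp_pos"],s["joint_pos"].round(2),rot(s["orientation"]).as_matrix().round(3))
print(i,orange(w))
cv2.imwrite("pics/w1.png",w);cv2.imwrite("pics/b2.png",b)
```

```text
2.8333 [ 0.54441624 -0.23677691  0.23131664] [-0.55  0.35  0.1   1.32 -0.   -0.95] [[-0.919 -0.393  0.   ]
 [-0.393  0.919 -0.   ]
 [ 0.    -0.    -1.   ]]
{'K': array([[309.52875095,   0.        , 273.12985694],
       [  0.        , 309.52875095, 206.3720291 ],
       [  0.        ,   0.        ,   1.        ]]), 'xyz': array([ 0.47908271, -0.26531964,  0.37399204]), 'attitude': array([0.07836446, 0.543919  , 0.82698463, 0.11877518])} [(np.int32(705), np.int32(262), np.int32(193), np.int32(26), np.int32(39), array([274.6, 208.9]))]
```

View pics/w1.png

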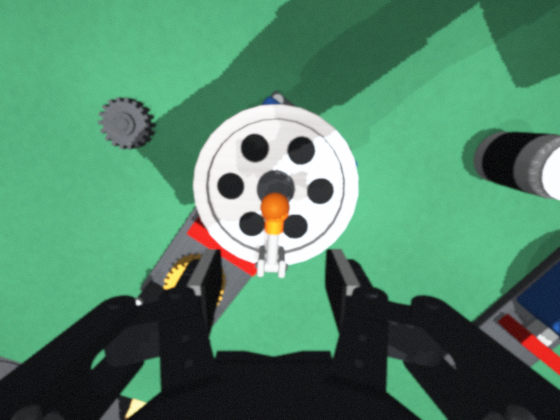

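The wrist view shows the handle between ball (275,207) and hinge (272,263), with the wheel outline at x 193–359, y 104–267 and hub near (276,187).

Run:
```python
from h import *
w=cv2.imread("pics/w1.png");i=camera_info("wrist")
print(i["xyz"])
c=onz("w",(276,186.),.101,i);b=onz("w",(274.8,206.5),.119,i);h=onz("w",(272,262),.120,i)
print("wheel",c,"ball",b,"hinge",h)
T=cv2.imread("pics/b2.png");print(orange(T))
for n,p in(("wheel",c),("ball",b),("hinge",h)):
  print(n,proj(p,camera_info("top")),proj(p,camera_info("scene")),totool(p))
d=h-c;print(np.degrees(np.arctan2(d[1],d[0])),np.linalg.norm(d[:2]));d=h-b;print(np.degrees(np.arctan2(d[1],d[0])),np.linalg.norm(d[:2]))
```

```text
[ 0.47899829 -0.26512521  0.37399619]
wheel [ 0.53411346 -0.23885907  0.101     ] ball [ 0.54741467 -0.23441735  0.119     ] hinge [ 0.59613207 -0.21624988  0.12      ]
[(np.int32(100), np.int32(420), np.int32(181), np.int32(11), np.int32(17), array([425.3, 189.1])), (np.int32(154), np.int32(165), np.int32(199), np.int32(15), np.int32(19), array([171.6, 208.3]))]
wheel [426.97637453 201.59254583] [173.02099343 266.90477473] [ 1.02881919  0.21611289 13.03165106]
ball [427.67848332 192.94107475] [176.36472684 264.41606472] [-0.36875017  0.10093981 11.23163838]
hinge [415.68700834 164.36178333] [196.98866507 276.60620959] [-5.56238419 -0.14516659 11.13155972]
20.029577730086945 0.06601123531641885
20.451264637656614 0.05199463276089234
```

>>> send_rows(newtons=20, series=[-0.5,0.1,3,0,0,3,0.6,-0.5,0.1,6,0,0,3,0.6,-0.5,0.1,9,0,0,3,0.6,-0.5,0.1,11,0,0,3,0.6,-0.5,0.1,12,0,0,3,0.6,-0.5,0.1,12.7,0,0,3,0.6,-0.5,0.1,12.7,0,0,3,0.6])

```text
clock: 3.42
tcp_pos: [0.5482, -0.2336, 0.1034]
orientation: [-0.001, -0.176, 0.984, 0.001]
wrist_force: [0.1, 0.8, -0.3]
finger_gap: 0.0516
```

Run:
```python
from h import *
w=read_camera("wrist");i=camera_info("wrist")
s=get_state();print(s["clock"],s["tcp_pos"],s["wrist_force"],orange(w))
cv2.imwrite("pics/w2.png",w)
for v in((270,210),): print(totool(onz("w",v,.12,i)))
g=s["tcp_pos"]+np.array([0,0,.0187]);print(proj(g,i))
```

```text
3.4667 [ 0.54883209 -0.23398861  0.10462269] [-0.00511775 -0.18213053  0.89485459] [(np.int32(3097), np.int32(246), np.int32(251), np.int32(55), np.int32(78), array([272.8, 286.6]))]
[ 3.22814564 -0.17875422 -1.53800767]
[274.1087935  280.86898397]
```

View pics/w2.png

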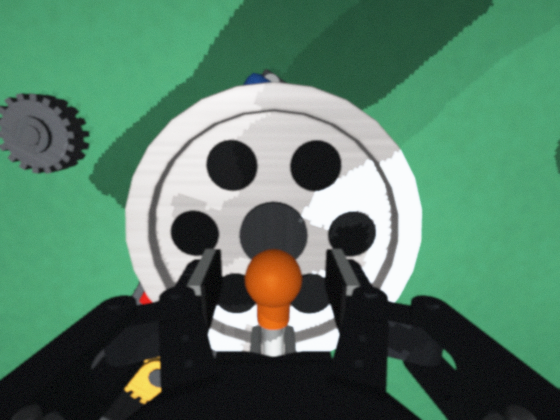

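The ball (273,278) sits midway between the pads, within 1 mm of the projected grasp point (274,281). Closing.

>>> send_rows(newtons=20, series=[0,0,0,0,0,0,0.3,0,0,0,0,0,0,0.2,0,0,0,0,0,0,0.1,0,0,0,0,0,0,0.1,0,0,0,0,0,0,0.1,0,0,0,0,0,0,0.1])

```text
clock: 3.97
tcp_pos: [0.5491, -0.2335, 0.1048]
orientation: [0.001, -0.176, 0.984, 0.0]
wrist_force: [2.0, 4.1, 0.8]
finger_gap: 0.0242
```

Run:
```python
from h import *
s=get_state();print(s["clock"],s["tcp_pos"],s["wrist_force"],s["finger_gap"],rot(s["orientation"]).as_matrix().round(3))
r=.056
for a0 in (.06,):
  for a in np.arange(.06,1.62,.1):
    print(round(a,2),"out",round(100*(r*np.cos(a0)-r*np.cos(a)),2),"up",round(100*(r*np.sin(a)-r*np.sin(a0)),2))
```

```text
3.9667 [ 0.54914752 -0.23348853  0.10482748] [1.99338637 4.14029782 0.79156617] 0.02424882261747343 [[-0.938 -0.347  0.001]
 [-0.347  0.938  0.   ]
 [-0.001 -0.    -1.   ]]
0.06 out 0.0 up 0.0
0.16 out 0.06 up 0.56
0.26 out 0.18 up 1.1
0.36 out 0.35 up 1.64
0.46 out 0.57 up 2.15
0.56 out 0.85 up 2.64
0.66 out 1.17 up 3.1
0.76 out 1.53 up 3.52
0.86 out 1.94 up 3.91
0.96 out 2.38 up 4.25
1.06 out 2.85 up 4.55
1.16 out 3.35 up 4.8
1.26 out 3.88 up 5.0
1.36 out 4.42 up 5.14
1.46 out 4.97 up 5.23
1.56 out 5.53 up 5.26
```

>>> send_rows(newtons=20, series=[-0.06,0,-0.56,0,0,0,0.1,-0.18,0,-1.1,0,0,0,0.1,-0.35,0,-1.64,0,0,0,0.1,-0.57,0,-2.15,0,0,0,0.1,-0.85,0,-2.64,0,0,0,0.1,-1.17,0,-3.1,0,0,0,0.1,-1.53,0,-3.52,0,0,0,0.1,-1.94,0,-3.91,0,0,0,0.1,-2.38,0,-4.25,0,0,0,0.1])

```text
clock: 4.72
tcp_pos: [0.5709, -0.2256, 0.1473]
orientation: [-0.0, -0.176, 0.984, -0.0]
wrist_force: [-3.7, 0.9, -1.0]
finger_gap: 0.0242
```

Run:
```python
from h import *
w=read_camera("wrist")
s=get_state();print(s["clock"],s["tcp_pos"],s["wrist_force"],s["finger_gap"],orange(w))
cv2.imwrite("pics/w3.png",w)
```

```text
4.7667 [ 0.5720087  -0.22520186  0.14798978] [-4.51238078  2.20355566  2.92377893] 0.02397470132440676 [(np.int32(2284), np.int32(247), np.int32(236), np.int32(53), np.int32(54), array([273.1, 262.4]))]
```

View pics/w3.png

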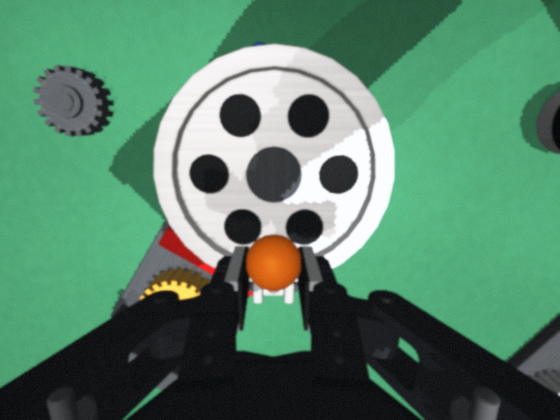

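Run:
```python
from h import *
i=camera_info("wrist");s=get_state()
u=np.array([.938,.347,0]);u/=np.linalg.norm(u)
# ball at w2 : tcp .5488,-.2340,.1046 -> shift camera pose
i2=dict(i);i2["xyz"]=np.array(i["xyz"])+np.array([.54883,-.23399,.10462])-s["tcp_pos"]
for a0 in(0,.06,.12):
  b0=onz("w",(273,278.5),.118+.056*np.sin(a0),i2)
  hg=b0+u*.056*np.cos(a0);hg[2]=.118
  o,d=ray("w",(273.5,263),i)
  from scipy.optimize import brentq
  f=lambda a:(lambda p:proj(p,i)[1]-263)(hg+.056*(-u*np.cos(a)+np.array([0,0,np.sin(a)])))
  g=np.linspace(.3,1.7,29);v=[f(x) for x in g]
  for k in range(28):
    if v[k]*v[k+1]<0:
      a=brentq(f,g[k],g[k+1]);p=hg+.056*(-u*np.cos(a)+np.array([0,0,np.sin(a)]))
      print(a0,"hinge",hg,"fold",a,"ball rel tcp, tool cm",totool(p),b0)
```

```text
0 hinge [ 0.60323188 -0.21436432  0.118     ] fold 0.8238513902074864 ball rel tcp, tool cm [ 0.49914968 -0.06748035 -1.11058638] [ 0.55071052 -0.23379386  0.118     ]
0.06 hinge [ 0.60135107 -0.21505518  0.118     ] fold 0.8569283959305802 ball rel tcp, tool cm [ 0.56142211 -0.0670877  -1.23422378] [ 0.54892422 -0.23444976  0.12135798]
0.12 hinge [ 0.599288   -0.21581348  0.118     ] fold 0.8929010492248846 ball rel tcp, tool cm [ 0.62649507 -0.06669981 -1.36342144] [ 0.54714435 -0.23510329  0.12470388]
```

The ball has slipped about 5 mm inward and 6 mm down in the pads, with the fold at about 0.86. I'll recentre and regrip.

>>> send_rows(newtons=40, series=[0,0,0,0,0,0,0.5,0,0,0,0,0,0,0.5,0.3,-0.05,0.3,0,0,0,0.5,0.55,-0.05,0.65,0,0,0,0.5,0.55,-0.05,0.65,0,0,0,0.5,0.55,-0.05,0.65,0,0,0,0.1,0.55,-0.05,0.65,0,0,0,0.1,0.55,-0.05,0.65,0,0,0,0.1,0.55,-0.05,0.65,0,0,0,0.1])

```text
clock: 5.52
tcp_pos: [0.5654, -0.2277, 0.1402]
orientation: [-0.0, -0.176, 0.984, 0.0]
wrist_force: [-1.9, 0.2, 0.7]
finger_gap: 0.0237
```

Run:
```python
from h import *
w=read_camera("wrist");i=camera_info("wrist")
s=get_state();print(s["clock"],s["tcp_pos"],s["wrist_force"],s["finger_gap"],orange(w),proj(s["tcp_pos"]+[0,0,.0187],i))
r=.056;a0=.86
for a in np.arange(a0,1.63,.1):
    print(round(a,2),"out",round(100*(r*np.cos(a0)-r*np.cos(a)),2),"up",round(100*(r*np.sin(a)-r*np.sin(a0)),2))
```

```text
5.5667 [ 0.56541163 -0.22776033  0.14017536] [-3.48456265  1.16870309 -0.21675115] 0.023935315474717816 [(np.int32(2506), np.int32(246), np.int32(256), np.int32(55), np.int32(57), array([273. , 284.2]))] [274.08534939 280.80133868]
0.86 out 0.0 up 0.0
0.96 out 0.44 up 0.34
1.06 out 0.92 up 0.64
1.16 out 1.42 up 0.89
1.26 out 1.94 up 1.09
1.36 out 2.48 up 1.23
1.46 out 3.03 up 1.32
1.56 out 3.59 up 1.36
```

>>> send_rows(newtons=40, series=[-0.44,0,-0.34,0,0,0,0.1,-0.92,0,-0.64,0,0,0,0.1,-1.42,0,-0.89,0,0,0,0.1,-1.94,0,-1.09,0,0,0,0.1,-2.48,0,-1.23,0,0,0,0.1,-3.03,0,-1.32,0,0,0,0.1,-3.6,0,-1.36,0,0,0,0.1,-3.6,0,-1.36,0,0,0,0.1])

```text
clock: 6.23
tcp_pos: [0.6015, -0.215, 0.1541]
orientation: [0.001, -0.176, 0.984, -0.0]
wrist_force: [-0.6, 1.9, -1.8]
finger_gap: 0.0239
```

Run:
```python
from h import *
w=read_camera("wrist");i=camera_info("wrist");t=read_camera("scene")
s=get_state();print(s["clock"],s["tcp_pos"],s["wrist_force"],s["ft_torque"],s["finger_gap"],orange(w),proj(s["tcp_pos"]+[0,0,.0187],i))
cv2.imwrite("pics/m4.png",np.hstack([cv2.resize(w,(400,300)),cv2.resize(t[180:420,60:380],(400,300))]))
```

```text
6.3333 [ 0.60098166 -0.21517802  0.15403209] [-1.2254004   0.50721602 -1.95439106] [ 0.13589413  0.1201989  -0.1591114 ] 0.02362737093298466 [(np.int32(2599), np.int32(246), np.int32(239), np.int32(55), np.int32(59), array([273., 268.]))] [274.02201664 280.24684427]
```

View pics/m4.png

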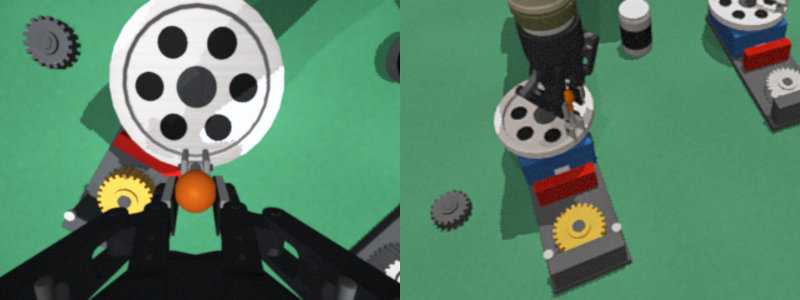

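>>> send_rows(newtons=40, series=[-0.3,0,0,0,0,0,0.1,-0.6,0,0,0,0,0,0.1,-0.8,0,0.05,0,0,0,0.1,-0.8,0,0.05,0,0,0,0.1])

```text
clock: 6.67
tcp_pos: [0.6079, -0.213, 0.1538]
orientation: [0.001, -0.176, 0.984, -0.0]
wrist_force: [-2.6, -0.4, 1.2]
finger_gap: 0.0236
```

Run:
```python
from h import *
w=read_camera("wrist");i=camera_info("wrist")
s=get_state();print(s["clock"],s["tcp_pos"],s["wrist_force"],s["ft_torque"],s["finger_gap"],orange(w),proj(s["tcp_pos"]+[0,0,.0187],i))
for z in(.170,.174):
  p=onz("w",(273,268),z,i); print(p, np.hypot(p[0]-.537,p[1]+.238))
cv2.imwrite("pics/w5.png",w)
```

```text
6.7167 [ 0.60782166 -0.21299895  0.15383101] [-1.9370738   0.93329214  0.85352533] [-0.15857176  0.44407036 -0.19249539] 0.02375839057782587 [(np.int32(2719), np.int32(245), np.int32(232), np.int32(57), np.int32(63), array([272.9, 264.4]))] [274.02144969 280.86786756]
[ 0.60322064 -0.2151888   0.17      ] 0.07003945071138383
[ 0.6012492  -0.21590835  0.174     ] 0.0679411528202683
```

>>> send_rows(newtons=60, series=[0,0,0,0,0,0,0.1,-0.2,0,0,0,0,0,0.1,-0.4,0,0,0,0,0,0.1,-0.4,0,0,0,0,0,0.1])

```text
clock: 7.05
tcp_pos: [0.6088, -0.2124, 0.1537]
orientation: [-0.002, -0.175, 0.985, -0.001]
wrist_force: [-10.7, -3.6, 5.4]
finger_gap: 0.0233
```

Run:
```python
from h import *
w=read_camera("wrist");i=camera_info("wrist")
s=get_state();print(s["clock"],s["tcp_pos"],s["wrist_force"],s["ft_torque"],s["finger_gap"],orange(w),proj(s["tcp_pos"]+[0,0,.0187],i))
o=orange(w)[0];uv=(o[1]+o[3]/2,o[2]+o[4]/2)
for z in(.170,.174):
  p=onz("w",uv,z,i); print(p,totool(p))
cv2.imwrite("pics/w6.png",w)
```

```text
7.1 [ 0.60876996 -0.21240734  0.15372527] [-9.25989317 -2.81410981  6.25329397] [-0.84278309  2.15166966 -0.16524429] 0.023029647715080075 [(np.int32(2739), np.int32(245), np.int32(231), np.int32(57), np.int32(64), array([272.8, 263.9]))] [274.03798627 280.64013622]
[ 0.60181562 -0.21522362  0.17      ] [ 0.75769165 -0.02533733 -1.62384538]
[ 0.59994776 -0.21591201  0.174     ] [ 0.95867412 -0.02573352 -2.02288669]
```

View pics/w6.png

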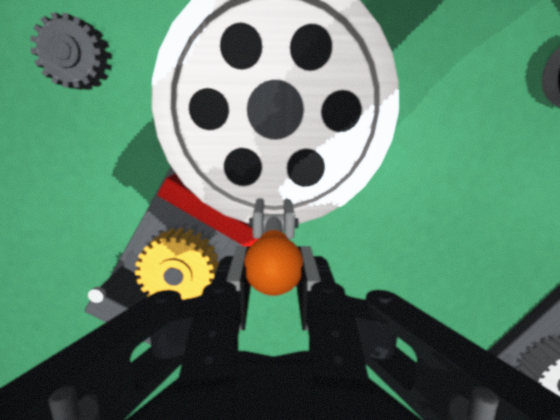

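Outward push now meets about 10 N: the handle is at its upright stop. The ball (273,263) is off-centre in the pads, so I'll recentre before winding.

>>> send_rows(newtons=40, series=[0.1,0,0,0,0,0,0.5,0.2,0,0,0,0,0,0.5,0.6,0,0,0,0,0,0.5,1.1,0,0,0,0,0,0.5,1.1,0,0,0,0,0,0.5,1.1,0,0,0,0,0,0.1,1.1,0,0,0,0,0,0.1,1.1,0,0,0,0,0,0.1,1.1,0,0,0,0,0,0.1])

```text
clock: 7.85
tcp_pos: [0.6008, -0.2153, 0.1537]
orientation: [0.0, -0.176, 0.984, -0.0]
wrist_force: [-0.7, -0.5, 2.2]
finger_gap: 0.0237
```

Run:
```python
from h import *
w=read_camera("wrist");i=camera_info("wrist")
s=get_state();print(s["clock"],s["tcp_pos"],s["wrist_force"],s["ft_torque"],s["finger_gap"],orange(w),proj(s["tcp_pos"]+[0,0,.0187],i))
o=orange(w)[0];uv=(o[1]+o[3]/2,o[2]+o[4]/2)
p=onz("w",uv,.174,i); print(p,totool(p))
h=cv2.cvtColor(w,cv2.COLOR_BGR2GRAY)
print("hub circles",cv2.HoughCircles(cv2.medianBlur(h,5),cv2.HOUGH_GRADIENT,1,30,param1=100,param2=25,minRadius=12,maxRadius=40))
cv2.imwrite("pics/w7.png",w)
print(s["joint_pos"].round(2), rot(s["orientation"]).as_matrix().round(3)[:2,0])
```

```text
7.9 [ 0.60078245 -0.21528741  0.15369777] [-1.58476086 -1.53966328  1.91807365] [-0.07729855  0.1761529  -0.02970799] 0.024040533602772373 [(np.int32(2681), np.int32(246), np.int32(246), np.int32(55), np.int32(66), array([272.8, 281.2]))] [274.04726247 280.84871328]
[ 0.59914277 -0.21615593  0.174     ] [ 0.18363849 -0.02584311 -2.03023226]
hub circles [[[274.5 122.5  28.2]
  [340.5 123.5  19.4]
  [242.5 178.5  19.1]
  [311.5  61.5  22.4]
  [241.5  62.5  20.5]
  [208.5 121.5  19.3]
  [273.5 279.5  32.7]
  [ 68.5  65.5  29.4]
  [392.5 364.5  26.2]
  [305.5 180.5  18.6]
  [172.5 286.5  18.8]]]
[-0.47  0.47  0.08  1.19 -0.   -0.82] [-0.938 -0.346]
```

>>> send_rows(newtons=40, series=[-0.11,-0.71,0,0,0,6,0.1,0,-1.4,0,0,0,12,0.1,0.18,-2.09,0,0,0,18,0.1,0.43,-2.75,0,0,0,24,0.1,0.75,-3.38,0,0,0,30,0.1,1.14,-3.97,0,0,0,36,0.1,1.58,-4.52,0,0,0,42,0.1,2.08,-5.02,0,0,0,48,0.1])

```text
clock: 8.57
tcp_pos: [0.5968, -0.2689, 0.1536]
orientation: [-0.002, 0.242, 0.97, 0.0]
wrist_force: [-7.0, 2.4, 6.7]
finger_gap: 0.0239
```

```bash
cat > chk.py <<'E'
from h import *
import sys
w=read_camera("wrist");i=camera_info("wrist");t=read_camera("top");sc=read_camera("scene")
s=get_state();M=rot(s["orientation"])
print(s["clock"],s["tcp_pos"],"Ftool",M.inv().apply(s["wrist_force"]).round(1),s["finger_gap"],s["joint_pos"].round(2))
for o in orange(w):
  if o[0]>800:
    p=onz("w",(o[1]+o[3]/2,o[2]+o[4]/2),.174,i); print(o,"ball",p,"tool",totool(p),"R",np.hypot(p[0]-.538,p[1]+.2384))
x=M.as_matrix()[:2,0];print("x ang",np.degrees(np.arctan2(x[1],x[0])), "radial ang",np.degrees(np.arctan2(s["tcp_pos"][1]+.2384,s["tcp_pos"][0]-.538)),"Rtcp",np.hypot(s["tcp_pos"][0]-.538,s["tcp_pos"][1]+.2384))
cv2.imwrite(f"pics/{sys.argv[1]}.png",np.hstack([cv2.resize(w,(400,300)),cv2.resize(t[60:260,340:520] if len(sys.argv)<3 else sc[180:420,60:380],(400,300))]))
E
python3 chk.py m8
```

```text
8.7167 [ 0.59657741 -0.26947299  0.15364213] Ftool [ 6.1 -2.7 -5.4] 0.024225033924558804 [-0.55  0.5   0.14  1.21 -0.   -0.06]
(np.int32(2306), np.int32(247), np.int32(258), np.int32(53), np.int32(54), array([272.4, 284.8])) ball [ 0.59752467 -0.27070873  0.174     ] tool [-0.13503144 -0.06715903 -2.03615518] R 0.06772769304232143
x ang 152.17717030713777 radial ang -27.944172511879923 Rtcp 0.06630870150838161
```

View pics/m8.png

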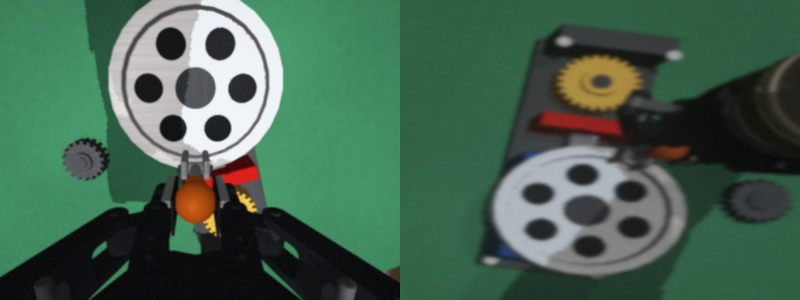

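The jaw is advancing and the grip is centred. I'll continue in smaller steps.

>>> send_rows(series=[0.04,-0.7,0,0,0,6,0.1,0.15,-1.39,0,0,0,12,0.1,0.33,-2.07,0,0,0,18,0.1,0.33,-2.07,0,0,0,18,0.1])

```text
clock: 9.05
tcp_pos: [0.5838, -0.286, 0.1536]
orientation: [-0.002, 0.391, 0.92, -0.0]
wrist_force: [-5.3, 2.7, 4.9]
finger_gap: 0.0234
```

```bash
python3 chk.py m9
```

```text
9.2 [ 0.58410183 -0.28576058  0.15363881] Ftool [ 6.  -3.5 -5.5] 0.023775791068424836 [-0.58  0.49  0.12  1.2  -0.    0.22]
(np.int32(2256), np.int32(247), np.int32(259), np.int32(53), np.int32(53), array([272.2, 285. ])) ball [ 0.58530077 -0.2869436   0.174     ] tool [-1.62521529e-01 -3.31980968e-04 -2.03659909e+00] R 0.06777790354132461
x ang 134.25023841158534 radial ang -45.77160829581016 Rtcp 0.06609390027846333
```

Still moving freely (about 66° turned).

>>> send_rows(series=[0.02,-0.47,0,0,0,4,0.1,0.07,-0.93,0,0,0,8,0.1,0.15,-1.39,0,0,0,12,0.1,0.15,-1.39,0,0,0,12,0.1])

```text
clock: 9.53
tcp_pos: [0.5731, -0.2943, 0.1536]
orientation: [-0.002, 0.484, 0.875, -0.0]
wrist_force: [-5.6, 1.9, 5.9]
finger_gap: 0.0237
```

```bash
python3 chk.py m10
```

```text
9.6833 [ 0.57327472 -0.29415462  0.15362179] Ftool [ 4.1 -3.8 -4.9] 0.02385521727405837 [-0.6   0.48  0.1   1.2  -0.    0.41]
(np.int32(2236), np.int32(246), np.int32(259), np.int32(54), np.int32(53), array([272.2, 285.3])) ball [ 0.57414386 -0.29557342  0.174     ] tool [-0.16120551 -0.00632247 -2.03822791] R 0.0676400656420182
x ang 122.2695626914356 radial ang -57.67936376801225 Rtcp 0.06597638674490057
```

>>> send_rows(series=[0.02,-0.47,0,0,0,4,0.1,0.07,-0.93,0,0,0,8,0.1,0.15,-1.39,0,0,0,12,0.1,0.15,-1.39,0,0,0,12,0.1])

```text
clock: 10.02
tcp_pos: [0.5607, -0.3002, 0.1536]
orientation: [-0.001, 0.573, 0.82, -0.0]
wrist_force: [-5.1, 2.4, 5.4]
finger_gap: 0.0239
```

```bash
python3 chk.py m11 s
```

```text
10.1667 [ 0.56085901 -0.30018365  0.15365123] Ftool [ 4.  -5.4 -5.1] 0.02364288280313692 [-0.62  0.46  0.08  1.19 -0.    0.6 ]
(np.int32(2231), np.int32(247), np.int32(259), np.int32(53), np.int32(53), array([272.3, 285.6])) ball [ 0.56168832 -0.3016233   0.174     ] tool [-0.15957109  0.02346453 -2.03526751] R 0.06751534683697329
x ang 110.28074223454043 radial ang -69.69629147125607 Rtcp 0.06587681071607732
```

View pics/m11.png

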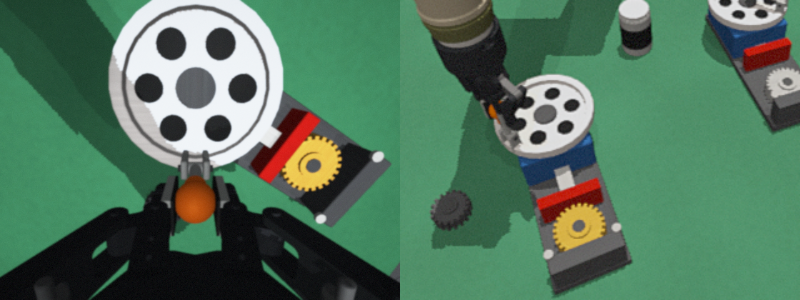

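The jaw is nearly on the gear. I'll take small steps until the force rises.

>>> send_rows(series=[0.01,-0.35,0,0,0,3,0.1,0.04,-0.7,0,0,0,6,0.1,0.04,-0.7,0,0,0,6,0.1])

```text
clock: 10.42
tcp_pos: [0.5573, -0.3005, 0.1537]
orientation: [0.0, 0.614, 0.789, 0.003]
wrist_force: [5.4, 7.7, 2.8]
finger_gap: 0.0239
```

```bash
python3 chk.py m12 s
```

```text
10.5667 [ 0.55735799 -0.30049313  0.15370448] Ftool [ 6.5  6.5 -2.6] 0.023716492707775847 [-0.62  0.46  0.06  1.18  0.01  0.7 ]
(np.int32(2221), np.int32(247), np.int32(261), np.int32(53), np.int32(53), array([273. , 287.4])) ball [ 0.55826995 -0.303019    0.174     ] tool [-0.26077153  0.03433667 -2.03027511] R 0.06772359574827327
x ang 104.38367845286975 radial ang -72.68475011688169 Rtcp 0.06504066466896394
```

The arm now lags and the tangential force has reversed, so the stop is reached. One more firm nudge along the tangent.

>>> send_rows(series=[0,-0.3,0,0,0,0,0.1,0,-0.5,0,0,0,0,0.1,0,-0.5,0,0,0,0,0.1])

```text
clock: 10.82
tcp_pos: [0.5571, -0.3006, 0.1538]
orientation: [0.003, 0.612, 0.791, 0.006]
wrist_force: [18.7, 11.6, -3.1]
finger_gap: 0.0234
```

```bash
python3 chk.py m13 s
```

```text
10.9667 [ 0.55708775 -0.30064886  0.1537825 ] Ftool [ 6.6 20.4  2.4] 0.02374729190948046 [-0.63  0.45  0.06  1.17  0.01  0.69]
(np.int32(2217), np.int32(247), np.int32(261), np.int32(54), np.int32(53), array([273.9, 287.2])) ball [ 0.55805966 -0.30316392  0.174     ] tool [-0.26217345  0.05742722 -2.02191577] R 0.06779937929226644
x ang 104.53169444729787 radial ang -72.95256631694518 Rtcp 0.0651096187669177
```

The jaw is home: 20 N with no movement. Relax, open, and lift straight off.

>>> send_rows(series=[0,0.3,0,0,0,0,0.1,0,0.6,0,0,0,0,0.1,0,0.6,0,0,0,0,0.6,0,0.6,0,0,0,0,0.6,0,0.6,0,0,0,0,0.6,0,0.6,0,0,0,0,0.6,0,0.6,-1.5,0,0,0,0.6,0,0.6,-4,0,0,0,0.6,0,0.6,-7,0,0,0,0.6,0,0.6,-10,0,0,0,0.6])

```text
clock: 11.8
tcp_pos: [0.556, -0.303, 0.2539]
orientation: [-0.001, 0.614, 0.789, -0.0]
wrist_force: [0.7, -0.7, -0.2]
finger_gap: 0.0514
```

>>> send_rows(series=[2,0,0,0,0,0,0.6,5,0,0,0,0,0,0.6,5,-3,0,0,0,0,0.6,5,-6,0,0,0,0,0.6,5,-9,0,0,0,0,0.6,5,-12,0,0,0,0,0.6,5,-12,0,0,0,0,0.6])

```text
clock: 12.38
tcp_pos: [0.4238, -0.2844, 0.2537]
orientation: [-0.001, 0.615, 0.788, -0.001]
wrist_force: [0.4, 0.9, -0.7]
finger_gap: 0.0513
```

Run:
```python
from h import *
s=get_state();print(s["clock"],s["tcp_pos"],s["wrist_force"],s["finger_gap"])
t=read_camera("top");sc=read_camera("scene");w=read_camera("wrist")
print(orange(t),orange(sc))
# predicted ball uprights
for a in(1.37,1.47,1.57):
  an=np.radians(-74);R_=.066-.056*np.cos(a);p=[.538+R_*np.cos(an),-.2384+R_*np.sin(an),.118+.056*np.sin(a)]
  print(a,proj(p,camera_info("top")),proj(p,camera_info("scene")))
cv2.imwrite("pics/end.png",np.hstack([cv2.resize(t[60:260,340:520],(400,440)),cv2.resize(sc[200:420,100:300],(400,440))]))
```

```text
12.3833 [ 0.42380497 -0.28439262  0.25374707] [ 0.43348125  0.87885681 -0.73407278] 0.05130663251959091
[(np.int32(168), np.int32(476), np.int32(175), np.int32(15), np.int32(14), array([483.1, 181.6])), (np.int32(152), np.int32(165), np.int32(199), np.int32(14), np.int32(19), array([171.5, 208.3]))] [(np.int32(54), np.int32(339), np.int32(169), np.int32(12), np.int32(9), array([343.3, 174.6])), (np.int32(132), np.int32(130), np.int32(259), np.int32(15), np.int32(19), array([137.8, 269.2]))]
1.37 [476.46187437 185.09093529] [141.55080312 262.40510758]
1.47 [480.11806279 183.97019668] [138.80749472 264.11495225]
1.57 [483.64156756 182.87993864] [136.09294208 266.06630247]
```

View pics/end.png

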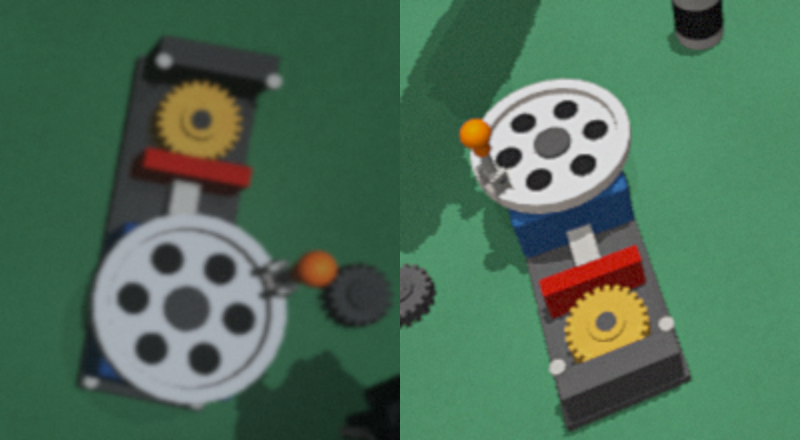

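The handle is upright: the ball is at (483,182) in the top view, against (484,183) predicted for 1.57. The jaw touches the gear, and the steel clamp's knob is where it was at the start. Handing in.

```bash
python3 -c "
from workcell import *
print(hand_in())"
```

```text
the job is handed in; nothing more can be done
None
```

The brass clamp's crank handle is folded fully upright and its wheel is wound clockwise until the red jaw is home against the brass gear. The arm let go, backed clear and the job is handed in, with about 12.4 s on the clock.

- **Handle:** it met its stop at about 10 N when I folded it out. After release the top camera saw the knob at (483,182), against (484,183) predicted for fully upright. The scene camera was about 3 px off its prediction, which fits the roughly 2 px calibration offset I saw throughout.
- **Jaw:** the last tangential push rose to about 20 N with no further movement. The final pictures show the jaw touching the gear.
- **Steel clamp:** its knob is still at (171.5,208.3), the same pixel as in the first picture, so it was not touched.
- **Slips along the way:** the knob slid a few millimetres in the pads twice while I was folding the handle. I opened, recentred and regripped it both times, and the grip stayed centred to within about 3 mm during the winding.

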